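# Pin the die box shut

### The job

Lower the lid of the small green die box until it is fully shut. Then take the red-handled locking pin out of its wooden rest and push it down through the holes of both steel lugs at the front of the box until its collar sits on the upper lug, and let go of it. Leave the pliers, tin, red hand tool and pencil where they are.

Things in the scene. Friction and masses are not known exactly. Their poses are not given: they have to be found in the camera images.
- die_box: small green steel box, 100 (x) x 130 (y) x 70 mm high without its lid, fixed to the table; two dies lie in it. Origin at the centre of its underside, z up; its front, with the lug, looks along its -x (towards the robot, turned up to 0.3 rad). It may stand left or right of the pin rest
- box_lid (a joint): opening angle of the lid, rad: 0 shut, about 0.8 to 1.3 at the start. The hinge runs along the box's y at the far (+x) rim; it is stiff, so the lid stays where it is left; about 2 to 4 N at the front edge moves it
- lid_hinge (a point): point on the hinge line at the middle of the lid, 54 mm behind the box's centre, 70 mm above the table; moves with the box; its axes turn with the lid (x from the front edge to the hinge, z out of the lid's top face)
- lid_front_edge (a point): middle of the lid's front edge, on its top face, 104 mm from the hinge line (the lug goes on from here). The lid is a flat green plate 102 x 132 mm, 6 mm thick, that lies on the box's rim; its top is at 76 mm when shut
- lid_lug_hole (a point): centre of the hole in the lid's steel lug, on the lug's upper face; 120 mm from the hinge line. The lug is 36 mm wide, 6 mm thick, juts out 32 mm in front of the lid and is flush with it; hole 12 mm in diameter, right through
- box_lug_hole (a point): centre of the 12 mm hole in the box's own lug, on the lug's upper face, 66 mm in front of the box's centre and 69.5 mm above the table; lug 36 mm wide, 8 mm thick, juts out 32 mm, open space below; its z is up. With the lid shut the two holes are in line and the lid's lug lies on this one
- lock_pin: locking pin: steel shaft 8 mm in diameter reaching 40 mm below the origin (last 5 mm tapered), steel collar 20 mm in diameter from 0 to 4 mm, red round grip 16 mm in diameter from 4 to 42 mm above the origin. Origin on the axis in the collar's underside; z up along the grip. 50 g. Starts upright in the pin rest with the collar on its top
- lock_pin_tip (a point): tip of the pin's shaft, 40 mm below its origin
- pin_rest: wooden block 50 x 50 x 50 mm, fixed to the table, with a 14 mm wide, 46 mm deep hole in the middle of its top, where the pin stands. Origin at the centre of its underside
- pliers: yellow-handled pliers, 36 x 125 x 12 mm, lying; origin at the centre of the underside; leave alone
- lube_tin: flat white tin, 60 mm in diameter, 19 mm high; origin at the centre of the underside; leave alone
- red_scriber: red-handled hand tool, 124 mm long, 20 mm thick, lying; origin at the centre of the underside; leave alone
- pen_1: green pencil, 136 mm long, 7 mm thick, lying; origin at the centre of the underside; leave alone
Mind the look-alikes: they are no part of the job. Leave any yellow look-alike of the lock_pin alone. There is more than one size of the die_box; the one meant has the size given above.

How it is judged:
On the way, in this order (a step that is already met when the one before it is completed fails the run):
1. the lid is shut (value of joint box_lid below 0.05 rad), for 0.2 s.
2. the pin stands fully down through both lugs (value of joint box_lid below 0.05 rad and z of lock_pin in the frame of box_lug_hole below 0.011 m and horizontal distance between lock_pin and box_lug_hole below 0.004 m and angle between lock_pin's own z axis and vertical below 0.15 rad), for 0.2 s.
At the end, for the whole second after the job is handed in: The lid is shut (below 0.05 rad); the pin stands upright (within 0.15 rad) through both lug holes, its axis within 4 mm of the box lug's hole and its collar's underside less than 11 mm above the box lug's upper face (6.5 mm when fully home), released and at rest (all of step 2 and linear speed of lock_pin below 0.02 m/s); the robot touches nothing.
It fails at once if the pliers is pushed more than 40 mm away (distance of pliers from where it was at the start of the episode above 0.04 m).
It fails at once if the tin is pushed more than 40 mm away (distance of lube_tin from where it was at the start of the episode above 0.04 m).
It fails at once if the red hand tool is pushed more than 40 mm away (distance of red_scriber from where it was at the start of the episode above 0.04 m).
It fails at once if the pencil is pushed more than 40 mm away (distance of pen_1 from where it was at the start of the episode above 0.04 m).
It also fails if it takes over 58 s, if anything falls off the work surface, if the arm or the gripper's body presses on something with over 40 N, if the wrist force passes 120 N, or if a joint passes its speed limit or range.

### The arm

A 6-joint arm with a two-finger parallel gripper is mounted at the origin on a cart in front of the work surface, level with it; the furniture and walls round the work are solid. World frame = base frame: x ahead of the robot, y to its left, z up, the work surface at z = 0. Lengths are in m, angles in rad, forces in N, time in s.
With the tool pointing down it reaches from about 0.325 to 0.85 m from the base axis. Payload 4.4 kg.
Tool frame: the origin (TCP) lies on the centre line of the jaws, within the pads' length; the fingertips stand 14 mm ahead of it and the grasp point (between the pads) lies 5 mm behind it; z points along the fingers, y is the line along which they close (so a half turn about z gives the same grasp; the last joint's range is limited). The gripper opens to 94 mm and grips with 3 to 60 N. Pads are 16 mm wide; open, the fingers measure 119 mm over their backs; the gripper's body (75 mm by 177 mm) begins 78 mm behind the grasp point.
Start: joints at [-1.429, 0.207, 1.542, -0, 1.393, -0.15], TCP at [0.166, -0.551, 0.18] pointing down, gripper open.
Joint ranges: [-2.73, 2.73], [-0.86, 2.22], [0.23, 2.46], [-1.11, 4.25], [0.08, 2.63], [-2.82, 2.82]. Speed limits (rad/s): [2.79, 2.79, 3.14, 3.14, 3.14, 3.14].

### API

Orientations are given as a unit quaternion [w, x, y, z].
In Python, from bench import robot, solver, viewer gives the robot as it stands. The module is installed in compiled form; this text tells all that it offers. Calls block until the motion is done:
- robot.reach(position, orientation): joint-space move of the TCP to a pose.
- robot.movel(position, max_speed=0.15, attitude=None): straight line of the TCP; attitude=None keeps the orientation; max_speed is the mean speed in m/s.
- robot.set_joints(angles): joint-space move.
- robot.gripper_open() and robot.clamp(f_grip=None): open the fingers fully, or close them until they stop; f_grip is the grip in N (None keeps the last).
- robot.dwell(seconds).
- solver.solve_ik(position, orientation): joint angles nearest the present ones, or None.
- robot.get_obs(): the state.
- viewer.get_image(name): name is "scene" or "side" or "wrist"; returns the picture (420x560x3 uint8, blue, green, red); there is no depth.
- viewer.camera_info(name): a dict with "fov_y" (degrees; the focal length in pixels is half the picture's height over the tangent of half this angle, whatever the lens; pixels are square), "cx", "cy" (the principal point, pixels), "T" (4x4, takes a point from camera to world coordinates). Camera axes: x right, y up, looking along -z (the intrinsics and any distortion apply to the point x, -y, -z); pixel columns grow to the right and rows downward; lengths in m; the calibration is good to about 2 mm. A picture is of the moment at which its call begins: read the wrist's pose just before it. camera_info takes no time and is no camera call; for the wrist camera it gives the pose at the moment of the call.
A pose or a line that the arm cannot do raises robot.IKError and nothing moves.
- robot.sign_off(): hands the job in; it is judged then, once.
The state is a dict: "t": time; "joints": joint angles; "joint_velocities": joint speeds; "effort": joint torques, N m; "tcp_pos": TCP position; "tcp_rot": TCP orientation; "ft_force": force on the tool from outside, world axes, zero at the start; "moment": the same for the moment, N m; "gripper_width": finger opening in m; "grip_force": force on a finger pad.
Only numpy, scipy, OpenCV 4.12 (cv2) and the standard library are available. Lean on these libraries where they do the work, as an engineer would, in place of code of your own. Each camera call takes 0.05 s, during which the arm holds its last target. There are 200 camera calls.

## Working session

There is one attempt and no reset: what is moved stays moved. The work goes in short steps, each a Python script; the robot and the scene stay as the last script left them, time stands still between calls to the robot, and variables do not carry over. Pictures are saved under pics/ and viewed, at most 10 in all, crops included, and the job is handed in when it is done.

```bash
mkdir -p pics; python3 - <<'E'
from bench import robot, solver, viewer
import cv2
for n in ("scene","side"):
    im=viewer.get_image(n); cv2.imwrite(f"pics/{n}0.png",im)
    c=viewer.camera_info(n); print(n,{k:(v if k!="T" else v.round(4).tolist()) for k,v in c.items()})
print(viewer.camera_info("wrist"))
print(robot.get_obs())
E
```

```text
scene {'fov_y': 46.58365894354871, 'cx': 287.58989326719956, 'cy': 205.7831005023494, 'T': [[-0.4583, 0.6059, -0.6502, -0.1793], [-0.8888, -0.3049, 0.3422, 0.616], [0.0091, 0.7347, 0.6783, 0.7895], [0.0, 0.0, 0.0, 1.0]]}
side {'fov_y': 48.525990903402814, 'cx': 275.51165112052524, 'cy': 208.78615765698586, 'T': [[-0.996, 0.027, -0.0852, 0.447], [-0.0877, -0.4788, 0.8735, 1.1539], [-0.0172, 0.8775, 0.4793, 0.5721], [0.0, 0.0, 0.0, 1.0]]}
{'fov_y': 66.4932713328155, 'cx': 279.3741080866051, 'cy': 206.39340292357255, 'T': array([[ 0.28880309,  0.93019311,  0.2265691 ,  0.2320087 ],
       [-0.95738339,  0.28137247,  0.06516579, -0.53147811],
       [-0.00313354, -0.23573357,  0.97181267,  0.38497547],
       [ 0.        ,  0.        ,  0.        ,  1.        ]])}
{'t': 0.1, 'joints': array([-1.42853244e+00,  2.07351055e-01,  1.54280877e+00, -2.13494938e-05,
        1.39347068e+00, -1.50506219e-01]), 'joint_velocities': array([-0.00054616, -0.00099798, -0.00291333, -0.00074394, -0.00014253,
       -0.00100083]), 'effort': array([-5.60780591e-04, -3.71866357e+01, -2.82293987e+01,  7.01068388e-02,
        3.12108372e-02, -5.35420293e-05]), 'tcp_pos': array([ 0.1658153 , -0.54976307,  0.17899882]), 'tcp_rot': array([-1.01896110e-03,  9.89304037e-01,  1.45864605e-01, -6.30618785e-06]), 'ft_force': array([-0.35714797, -0.80273127,  0.07109379]), 'moment': array([ 0.03547766, -0.00885894,  0.03113552]), 'grip_force': 0.0, 'gripper_width': 0.09414536160978723}
```

View pics/scene0.png

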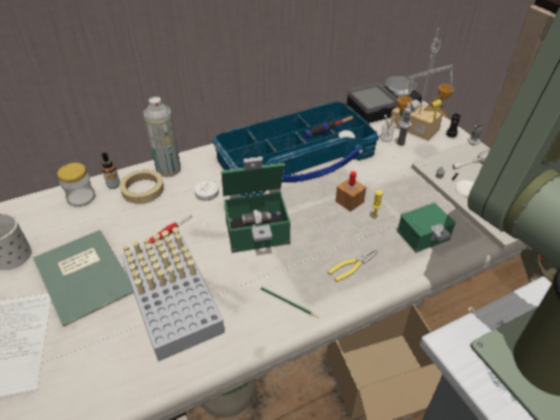

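View pics/side0.png

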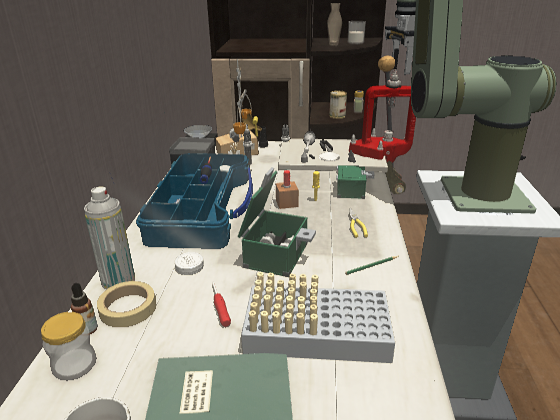

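The scene picture shows the open green box at (257,218) with its lug at (262,234), the red pin in its rest at (351,192), and a yellow look-alike pin at (378,203). A larger closed green box is at (427,227). In the side picture the box lug is at (307,235) and the pin top at (287,172).

```bash
cat > h.py <<'E'
from bench import robot, solver, viewer
import numpy as np, cv2
from scipy.spatial.transform import Rotation as R
from scipy.optimize import least_squares
def ray(c,uv):
    f=210/np.tan(np.radians(c["fov_y"])/2)
    d=c["T"][:3,:3]@np.array([(uv[0]-c["cx"])/f,-(uv[1]-c["cy"])/f,-1]); return c["T"][:3,3],d/np.linalg.norm(d)
def proj(c,p):
    f=210/np.tan(np.radians(c["fov_y"])/2)
    q=c["T"][:3,:3].T@(np.asarray(p)-c["T"][:3,3]); return np.array([c["cx"]-f*q[0]/q[2],c["cy"]+f*q[1]/q[2]])
def tri(obs):
    A=0;b=0;L=[ray(c,u) for c,u in obs]
    for o,d in L:
        M=np.eye(3)-np.outer(d,d);A=A+M;b=b+M@o
    p=np.linalg.solve(A,b); return p,[round(float(np.linalg.norm((np.eye(3)-np.outer(d,d))@(p-o))),4) for o,d in L]
def onplane(c,uv,z):
    o,d=ray(c,uv); return o+d*(z-o[2])/d[2]
def down(yaw,tilt=0):  # tool y-axis horizontal; x axis at yaw
    r=R.from_euler('z',yaw)*R.from_euler('x',np.pi)*R.from_euler('y',tilt); q=r.as_quat(); return np.r_[q[3],q[:3]]
E
python3 - <<'E'
from h import *
s=viewer.camera_info("scene");d=viewer.camera_info("side")
for n,a,b in [("boxlug",(262,234),(307,235)),("lidlug",(253,163),(271,176)),("pin",(353,173),(287,172)),("yel",(378,193),(317,172)),("tin",(206,189),(189,262)),("rest",(351,184),(287,184))]:
    print(n,*tri([(s,a),(d,b)]))
print(robot.get_obs()["tcp_rot"],down(0))
E
```

```text
boxlug [0.46283686 0.33679883 0.06458575] [0.0003, 0.0003]
lidlug [0.53708916 0.31828903 0.189043  ] [0.0019, 0.0019]
pin [0.5211572  0.07970167 0.09015209] [0.0007, 0.0007]
yel [0.44525943 0.06262707 0.08335789] [0.0002, 0.0002]
tin [0.70670452 0.37432997 0.0130542 ] [0.0008, 0.0008]
rest [0.52133762 0.08125546 0.05753626] [0.0009, 0.0009]
[-1.01896110e-03  9.89304037e-01  1.45864605e-01 -6.30618785e-06] [6.123234e-17 1.000000e+00 0.000000e+00 0.000000e+00]
```

```bash
cat > m1.py <<'E'
from h import *
import pickle
P=np.array([.521,.080,.075]);L=np.array([.463,.337,.067]);out=[];cams=[]
def look(tgt,pt,yaw):
    robot.reach(tgt,down(yaw)); robot.dwell(.25)
    c=viewer.camera_info("wrist"); im=viewer.get_image("wrist"); cams.append(c)
    cv2.imwrite(f"pics/raw{len(cams)}.png",im)
    u=proj(c,pt).round().astype(int); x0=int(np.clip(u[0]-100,0,360)); y0=int(np.clip(u[1]-75,0,270)); c["o"]=(x0,y0)
    out.append(cv2.resize(im[y0:y0+150,x0:x0+200],(400,300),interpolation=cv2.INTER_CUBIC)); print(u,x0,y0,robot.get_obs()["t"])
robot.reach([.40,-.02,.27],down(.22)) if False else None
look([.44,.06,.25],P,.22)
look([.40,.13,.25],P,.22)
look([.37,.30,.26],L,-.245)
look([.40,.40,.26],L,-.245)
pickle.dump(cams,open("cams.pkl","wb"))
cv2.imwrite("pics/m1.png",np.vstack([np.hstack(out[:2]),np.hstack(out[2:])]))
E
python3 m1.py
```

```text
[277 115] 177 40 2.7917
[345  94] 245 19 3.5083
[230 119] 130 44 4.6417
[316 123] 216 48 5.4417
```

View pics/m1.png

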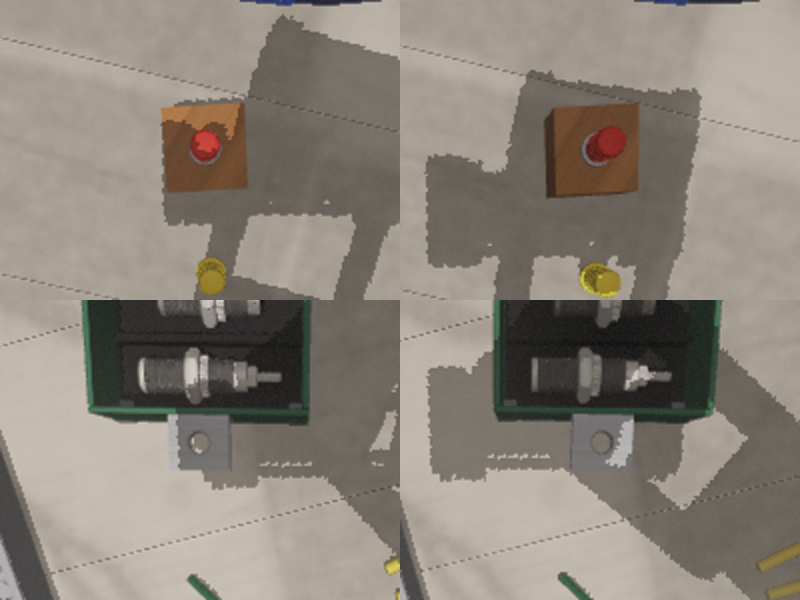

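The montage shows the pin top at about (280,111.5) in view 1 and (351,88.5) in view 2. The lug hole is at (230,114.5) and (316.5,119) in views 3 and 4, and the front rim of the box is nearly horizontal.

```bash
python3 - <<'E'
from h import *
import pickle
C=pickle.load(open("cams.pkl","rb"))
def m(i,x,y): return (C[i],(C[i]["o"][0]+x/2,C[i]["o"][1]+y/2))
print("pintop",*tri([m(0,206,143),m(1,212,139)]))
print("collar",*tri([m(0,205,150),m(1,198,150)]))
print("hole",*tri([m(2,200,141),m(3,201,142)]))
a,_=tri([m(2,90,109),m(3,95,116)]);b,_=tri([m(2,308,111),m(3,315,113)]);print(a,b,np.linalg.norm(a-b))
for i in(2,3):
    # sub-pixel lug edges by plane z=.0695
    print([onplane(*m(i,*p),.0695).round(4) for p in ([(169,113),(231,114),(169,169),(231,170)] if i==2 else [(172,114),(232,115),(172,170),(232,170)])], onplane(*m(i,*((200,141) if i==2 else (201,142))),.0695))
s=viewer.camera_info("scene");d=viewer.camera_info("side")
print(robot.get_obs()["tcp_pos"])
for n in ("scene","side"):
    im=viewer.get_image(n)
    cv2.imwrite(f"pics/{n}1.png",im)
s0=cv2.imread("pics/scene0.png");d0=cv2.imread("pics/side0.png")
cv2.imwrite("pics/m2.png",np.hstack([cv2.resize(s0[140:260,205:305],(400,480),interpolation=cv2.INTER_CUBIC),cv2.resize(d0[160:280,235:335],(400,480),interpolation=cv2.INTER_CUBIC)]))
E
```

```text
pintop [0.52530622 0.07715578 0.09090262] [0.0001, 0.0001]
collar [0.52300072 0.07725508 0.05601802] [0.0002, 0.0002]
hole [0.46735175 0.33558331 0.06553751] [0.0004, 0.0004]
[0.49865848 0.39316913 0.069953  ] [0.46722696 0.26886026 0.07598799] 0.12836298990809086
[array([0.4872, 0.3482, 0.0695]), array([0.4777, 0.3129, 0.0695]), array([0.4564, 0.3575, 0.0695]), array([0.4468, 0.3215, 0.0695])] [0.46745486 0.33492917 0.0695    ]
[array([0.4867, 0.3493, 0.0695]), array([0.4775, 0.315 , 0.0695]), array([0.4553, 0.3567, 0.0695]), array([0.4465, 0.3215, 0.0695])] [0.46694874 0.33615983 0.0695    ]
[0.40007052 0.39916844 0.26046382]
```

View pics/m2.png

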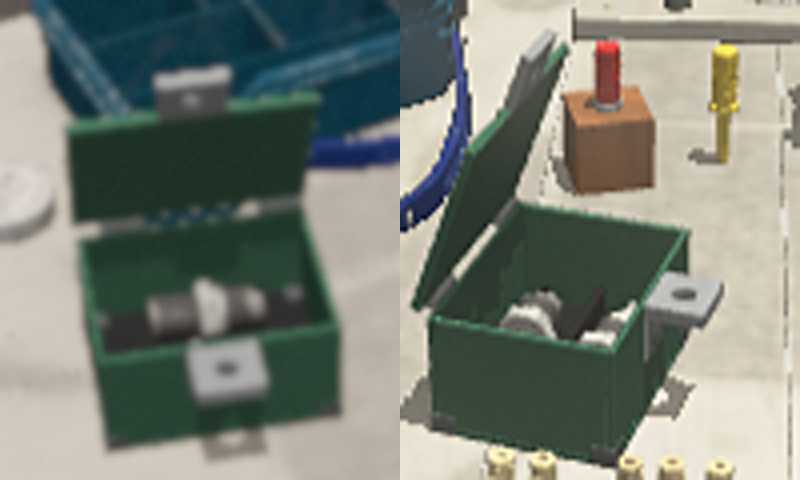

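Both crops confirm the lid is at about 1.2 rad and that the space behind it is clear at fingertip height. Next I close the lid by following its arc.

```bash
cat > lid.py <<'E'
from h import *
yaw=-.255; ux=np.array([np.cos(yaw),np.sin(yaw),0]); Z=np.array([0,0,1.])
hole=np.array([.467,.3355,0]); H=hole+.120*ux+.070*Z
def tcp(th,rho=.090): 
    c=H+ux*(-rho*np.cos(th)+.006*np.sin(th))+Z*(rho*np.sin(th)+.006*np.cos(th))
    return c+.008*ux+.014*Z
robot.clamp(5)
p=tcp(1.5)+.005*ux
robot.reach(p+Z*.11,down(yaw)); robot.movel(p,.15)
print(p.round(3),robot.get_obs()["ft_force"].round(1))
for th in [1.25,1.05,.85,.65,.45,.3,.17,.08,.03,0,-.015,-.03]:
    robot.movel(tcp(th),.12); o=robot.get_obs(); print(th,o["ft_force"].round(1),(o["tcp_pos"]-tcp(th)).round(4),round(o["t"],1))
    if o["ft_force"][2]>15 and th<.1 or np.linalg.norm(o["ft_force"])>40: break
robot.dwell(.3)
robot.movel(robot.get_obs()["tcp_pos"]+Z*.14,.2)
robot.reach(np.r_[(hole-.10*ux)[:2],.28],down(yaw)); robot.dwell(.2)
c=viewer.camera_info("wrist"); im=viewer.get_image("wrist"); s=viewer.get_image("scene"); 
import pickle; pickle.dump(c,open("c3.pkl","wb"))
u=proj(c,hole+.076*Z).round().astype(int); x0=int(np.clip(u[0]-100,0,360)); y0=int(np.clip(u[1]-100,0,220)); print(u,x0,y0,robot.get_obs()["t"])
cv2.imwrite("pics/m3.png",np.hstack([cv2.resize(im[y0:y0+200,x0:x0+200],(400,400),interpolation=cv2.INTER_CUBIC),cv2.resize(s[140:260,200:320],(400,400),interpolation=cv2.INTER_CUBIC)]))
E
python3 lid.py
```

```text
[0.595 0.302 0.174] [0.3 0.6 0.8]
1.25 [ 0.1  0.3 -0.7] [0.0006 0.0004 0.0014] 9.1
1.05 [-0.2  0.4  0.3] [ 0.0003 -0.0001  0.0001] 9.4
0.85 [ 0.  -0.7 -0.5] [-0.0001 -0.0002 -0.0003] 9.7
0.65 [-0.2 -0.4  0.5] [-0.0002 -0.0002 -0.0004] 10.0
0.45 [-0.2  0.9 -0.2] [ 0.0001 -0.0001 -0.    ] 10.3
0.3 [0.2 0.1 0.6] [-0.0001 -0.0006 -0.0005] 10.6
0.17 [-1.1  0.2  0.1] [-0.0005 -0.0005 -0.0006] 10.8
0.08 [ 0.5 -0.2  0.3] [-0.0004 -0.0002 -0.0006] 11.1
0.03 [ 0.7 -0.2  0.4] [-0.0002 -0.0001 -0.0003] 11.3
0 [0.9 0.9 0.1] [-0.0001  0.     -0.0001] 11.6
-0.015 [0.4 0.3 1.5] [-0.0001  0.     -0.    ] 11.8
-0.03 [0.1 1.2 0.9] [-0.      0.     -0.0001] 12.1
[278 103] 178 3 14.1583
```

View pics/m3.png

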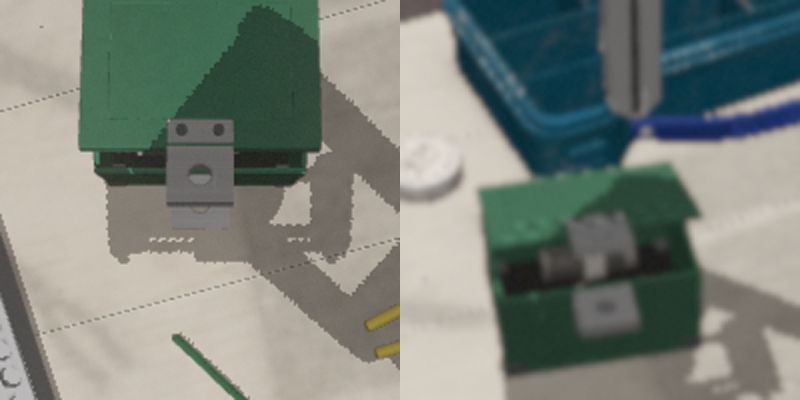

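The wrist crop shows the lid lug hole at (278,90) and the box lug hole at (278,108), so the lid is still partly open. I'll work out its angle by projecting the hinge model.

```bash
python3 - <<'E'
from h import *
import pickle
c=pickle.load(open("c3.pkl","rb"));s=viewer.camera_info("scene")
yaw=-.255; ux=np.array([np.cos(yaw),np.sin(yaw),0]);uy=np.array([-ux[1],ux[0],0]); Z=np.array([0,0,1.])
H=np.array([.467,.3355,0])+.120*ux+.070*Z
print("boxhole",proj(c,H-.12*ux).round(1))
for th in np.arange(0,1.3,.1):
    u=-ux*np.cos(th)+Z*np.sin(th);n=ux*np.sin(th)+Z*np.cos(th)
    w=[proj(c,H+r*u+.006*n+y*uy) for r,y in((.12,0),(.104,.066),(.104,-.066))]
    q=[proj(s,H+r*u+.006*n+y*uy) for r,y in((.12,0),(.104,.066),(.104,-.066),(.002,.066),(.002,-.066))]
    print(round(th,1),*[x.round(0).astype(int).tolist() for x in w],"| m3:",*[((x-[200,140])/.3+[400,0]).round().astype(int).tolist() for x in q])
o=robot.get_obs();print(o["gripper_width"],o["tcp_pos"])
E
```

```text
boxhole [278.2 103.4]
0.0 [278, 103] [223, 89] [333, 89] | m3: [605, 296] [495, 294] [704, 262] [474, 186] [670, 159]
0.1 [278, 101] [222, 87] [334, 87] | m3: [604, 281] [493, 281] [704, 249] [474, 186] [670, 158]
0.2 [278, 98] [220, 84] [336, 84] | m3: [603, 264] [492, 266] [703, 235] [474, 185] [670, 158]
0.3 [278, 94] [218, 80] [338, 80] | m3: [601, 247] [490, 251] [702, 220] [474, 184] [669, 157]
0.4 [278, 88] [217, 74] [339, 74] | m3: [600, 228] [488, 235] [701, 204] [474, 184] [669, 156]
0.5 [278, 81] [215, 68] [341, 68] | m3: [597, 209] [485, 218] [699, 188] [474, 183] [669, 156]
0.6 [278, 72] [213, 60] [343, 60] | m3: [595, 189] [483, 201] [697, 171] [474, 183] [669, 156]
0.7 [278, 62] [211, 51] [345, 51] | m3: [592, 169] [481, 184] [695, 154] [474, 182] [669, 155]
0.8 [278, 50] [209, 41] [347, 40] | m3: [589, 149] [478, 167] [692, 138] [474, 182] [668, 155]
0.9 [278, 37] [207, 29] [349, 29] | m3: [586, 130] [476, 150] [690, 121] [473, 182] [668, 155]
1.0 [278, 22] [205, 17] [350, 16] | m3: [583, 111] [473, 134] [687, 105] [473, 182] [668, 155]
1.1 [278, 6] [203, 3] [352, 3] | m3: [579, 93] [470, 118] [683, 90] [473, 182] [668, 155]
1.2 [278, -11] [202, -11] [354, -11] | m3: [576, 76] [468, 104] [680, 76] [473, 182] [668, 155]
0.0003572465669474844 [0.37103235 0.36008732 0.27893187]
```

The lid angle is about 0.36 rad. I'll press again from directly above, watching the force, and take a side picture while the finger is down.

```bash
cat > press.py <<'E'
from h import *
yaw=-.255; ux=np.array([np.cos(yaw),np.sin(yaw),0]); Z=np.array([0,0,1.])
hole=np.array([.467,.3355,0]); H=hole+.120*ux
p=H-.082*ux
robot.reach(np.r_[p[:2],.17],down(yaw))
for z in [.15,.135,.12,.11,.10,.095,.091,.089,.087,.085]:
    robot.movel(np.r_[p[:2],z],.1); o=robot.get_obs(); print(z,o["ft_force"].round(1),round(o["tcp_pos"][2],4),round(o["t"],1))
    if o["ft_force"][2]>12: break
c=viewer.camera_info("wrist"); im=viewer.get_image("wrist"); s=viewer.get_image("side")
cv2.imwrite("pics/m4.png",np.hstack([cv2.resize(im,(400,300)),cv2.resize(s[160:280,235:395],(400,300),interpolation=cv2.INTER_CUBIC)]))
E
python3 press.py
```

```text
0.15 [-0.4 -0.2  0. ] 0.1504 15.2
0.135 [ 0.2  0.3 -0.6] 0.1347 15.6
0.12 [-0.3  1.4  0.8] 0.1195 15.8
0.11 [ 0.7  0.1 -0.1] 0.1096 16.1
0.1 [ 0.6 -0.3  0. ] 0.0995 16.4
0.095 [-0.  -0.5 -0.1] 0.0948 16.6
0.091 [-0.   0.4 -0.3] 0.0907 16.9
0.089 [-1.4  0.3  0.1] 0.0889 17.1
0.087 [ 0.5 -0.2  0.4] 0.0871 17.4
0.085 [-0.5  0.4  0.8] 0.085 17.6
```

View pics/m4.png

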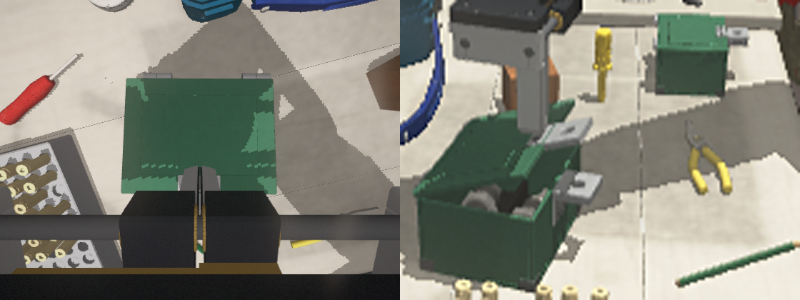

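The side view shows the finger resting on the lid, which is still about 0.3 rad open, so the fingertips sit higher than the model says. I'll check the tip height and keep pressing under force watch.

```bash
python3 - <<'E'
from h import *
d=viewer.camera_info("side");o=robot.get_obs();t=o["tcp_pos"];print(t,o["tcp_rot"],o["gripper_width"])
for k in(-.005,0,.014,-.02,-.04): print(k,((proj(d,t-[0,0,k])-[235,160])*2.5+[400,0]).round())
for z in np.arange(.082,.044,-.003):
    robot.movel(np.r_[t[:2],z],.1); o=robot.get_obs(); print(round(z,3),o["ft_force"].round(1),round(o["tcp_pos"][2],4),round(o["t"],1))
    if o["ft_force"][2]>10: break
s=viewer.get_image("side")
cv2.imwrite("pics/m5.png",cv2.resize(s[160:280,235:395],(640,480),interpolation=cv2.INTER_CUBIC))
E
```

```text
[0.50377266 0.32590329 0.08497847] [ 4.11613848e-07  9.91882777e-01 -1.27155636e-01 -9.01318115e-06] 0.0010163936509613586
-0.005 [531. 152.]
0 [531. 158.]
0.014 [531. 172.]
-0.02 [531. 137.]
-0.04 [531. 115.]
0.082 [1.1 0.1 0.4] 0.0817 17.9
0.079 [ 0.6  0.1 -0.4] 0.0786 18.2
0.076 [-0.2  0.3  0.2] 0.0757 18.4
0.073 [-0.2  0.1  0.1] 0.0727 18.7
0.07 [1.2 0.6 0.3] 0.0697 18.9
0.067 [0.7 0.2 0.6] 0.0667 19.2
0.064 [ 0.4  0.  -0.4] 0.0637 19.4
0.061 [ 0.3 -1.  -0.3] 0.0607 19.7
0.058 [0.  0.2 0. ] 0.0577 19.9
0.055 [-0.2  0.1 -0.2] 0.0547 20.2
0.052 [-0.1  0.8  0.5] 0.0517 20.4
0.049 [-3.4 -1.6  8.7] 0.0508 20.7
0.046 [-8.  -4.5 21.8] 0.0506 20.9
```

View pics/m5.png

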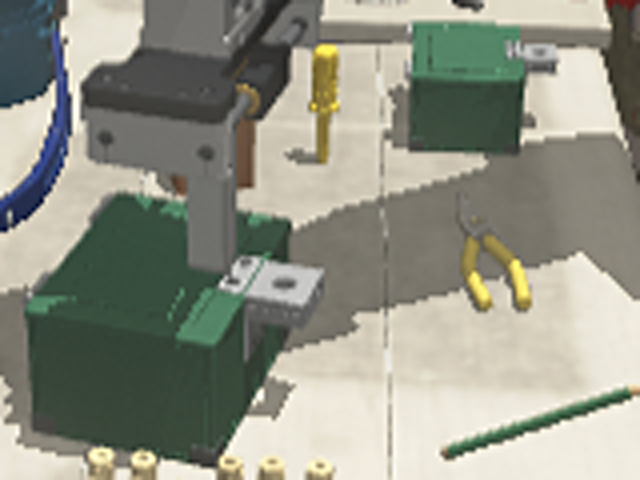

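The lid is now shut: contact came at TCP z = 0.0508, so the real fingertips are about 25 mm above the reported TCP, and I'll allow for that. Next I lift off, fetch the pin and hover it over the lug.

```bash
cat > pick.py <<'E'
from h import *
yaw=-.255; ux=np.array([np.cos(yaw),np.sin(yaw),0]); Z=np.array([0,0,1.])
pin=np.array([.524,.0775]); hole=np.array([.467,.3355])
t=robot.get_obs()["tcp_pos"]; robot.movel(t+Z*.11,.2)
robot.reach(np.r_[pin,.16],down(yaw)); robot.gripper_open()
for z in (.08,.055,.036):
    robot.movel(np.r_[pin,z],.15); o=robot.get_obs(); print(z,o["ft_force"].round(1),round(o["t"],1))
    if np.linalg.norm(o["ft_force"])>6: raise SystemExit("contact")
robot.clamp(20); o=robot.get_obs(); print("w",o["gripper_width"],o["grip_force"],o["tcp_pos"],o["ft_force"].round(1))
if not .012<o["gripper_width"]<.022: raise SystemExit("bad width")
robot.movel(np.r_[pin,.036+.14],.2)
robot.reach(np.r_[hole,.036+.125],down(yaw)); robot.dwell(.2)
o=robot.get_obs(); print(o["gripper_width"],o["tcp_pos"],o["t"])
s=viewer.get_image("scene");d=viewer.get_image("side")
cs,cd=viewer.camera_info("scene"),viewer.camera_info("side")
p=np.r_[hole,.10]; A=[]
for c,im in((cs,s),(cd,d)):
    u=proj(c,p).round().astype(int);print(u-[32,48]); A.append(cv2.resize(im[u[1]-48:u[1]+48,u[0]-32:u[0]+32],(400,600),interpolation=cv2.INTER_CUBIC))
cv2.imwrite("pics/m6.png",np.hstack(A))
E
python3 pick.py
```

```text
0.08 [ 0.2 -0.1  0.1] 24.8
0.055 [ 0.5  0.3 -0.4] 25.2
0.036 [-0.7 -0.3  0.3] 25.4
w 0.015765312843812197 19.999172813259065 [0.52399336 0.07752535 0.0359717 ] [ 0.8  0.7 -0. ]
0.015328716605590533 [0.46784162 0.33421158 0.16111356] 28.7
[229 172]
[273 172]
```

View pics/m6.png

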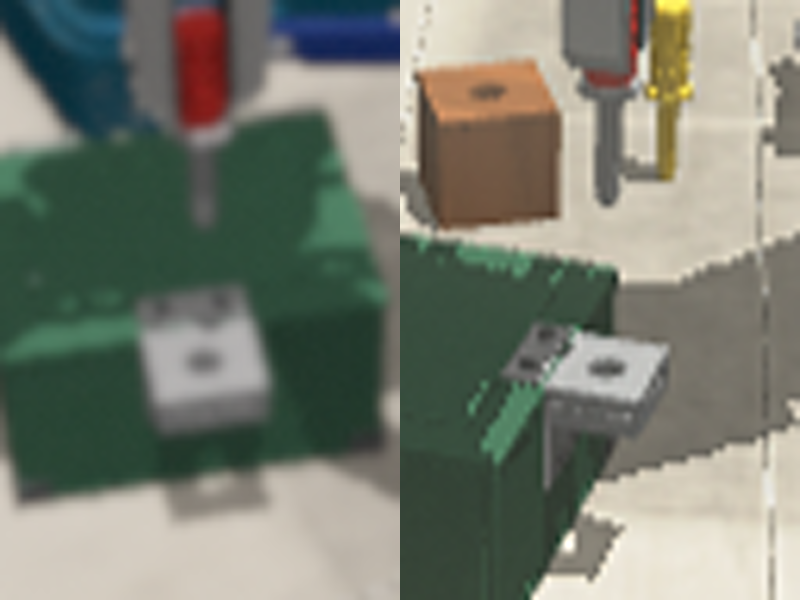

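The crop shows the pin held upright, with its tip at (203,225) and (606,203) and the lid's hole at (205,361) and (607,368). It is almost straight above the hole, so I'll triangulate the difference.

```bash
python3 - <<'E'
from h import *
cs,cd=viewer.camera_info("scene"),viewer.camera_info("side")
f=lambda a,b:tri([(cs,(229+a[0]/6.25,172+a[1]/6.25)),(cd,(273+(b[0]-400)/6.25,172+b[1]/6.25))])
for n,a,b in(("tip",(203,227),(606,205)),("collar",(203,140),(604,95)),("hole",(205,361),(607,368))): print(n,*f(a,b))
print(robot.get_obs()["tcp_pos"])
E
```

```text
tip [0.46593186 0.33444183 0.13355806] [0.0002, 0.0002]
collar [0.46647611 0.33299261 0.17067257] [0.001, 0.001]
hole [0.46499054 0.33599662 0.07424837] [0.0006, 0.0006]
[0.46767234 0.33453869 0.16118662]
```

```bash
cat > ins.py <<'E'
from h import *
want=np.array([.4667,.3361]); cmd=want.copy(); F=lambda: robot.get_obs()["ft_force"]
def go(z,v=.08):
    robot.movel(np.r_[cmd,z],v); return robot.get_obs()
o=go(.115)
for _ in range(2):
    robot.dwell(.2); o=robot.get_obs(); cmd=cmd+want-o["tcp_pos"][:2]; o=go(.115)
print("align",o["tcp_pos"],o["t"])
for z in [.106,.102,.099,.096,.092,.085,.078,.071,.067,.065,.063,.062,.061]:
    o=go(z); print(z,o["ft_force"].round(1),o["tcp_pos"].round(4),round(o["t"],1))
    f=o["ft_force"]
    if f[2]>6 or np.hypot(f[0],f[1])>8: break
E
python3 ins.py
```

```text
align [0.46673504 0.33607993 0.11499267] 30.425
0.106 [-0.3 -0.3 -1.6] [0.4658 0.3356 0.1049] 30.7
0.102 [-0.2 -0.2 -0.6] [0.4665 0.336  0.1016] 30.9
0.099 [-0.1 -0.9 -0.5] [0.4665 0.336  0.0988] 31.2
0.096 [ 0.4  0.  -0.3] [0.4665 0.336  0.0957] 31.4
0.092 [-0.4  0.  -1.6] [0.4664 0.3359 0.0915] 31.7
0.085 [-0.3  0.4  0.7] [0.4661 0.3357 0.0842] 31.9
0.078 [ 0.9  0.4 -0.4] [0.4661 0.3358 0.0772] 32.2
0.071 [-0.3  0.3  0.6] [0.4662 0.3358 0.0703] 32.4
0.067 [-0.3 -0.5 -0.8] [0.4664 0.336  0.0667] 32.7
0.065 [-0.5  0.7 -0.4] [0.4666 0.336  0.0649] 32.9
0.063 [ 0.1 -0.3 -0.3] [0.4666 0.336  0.0628] 33.2
0.062 [-0.4  0.8 -0.2] [0.4667 0.3361 0.062 ] 33.4
0.061 [-1.5 -1.2  5.2] [0.4668 0.3361 0.0618] 33.7
```

The pin went in freely and the collar seated at the expected height (5 N at 0.0618). I release it and check.

```bash
python3 - <<'E'
from h import *
robot.gripper_open(); t=robot.get_obs()["tcp_pos"]; robot.movel(t+np.array([0,0,.15]),.15)
yaw=-.255; robot.reach([.36,.36,.28],down(yaw)); robot.dwell(.3)
s=viewer.get_image("scene");d=viewer.get_image("side");A=[]
for c,im in((viewer.camera_info("scene"),s),(viewer.camera_info("side"),d)):
    u=proj(c,[.467,.3355,.09]).round().astype(int); print(u-[40,60]); A.append(cv2.resize(im[u[1]-60:u[1]+60,u[0]-40:u[0]+40],(400,600),interpolation=cv2.INTER_CUBIC))
cv2.imwrite("pics/m7.png",np.hstack(A)); o=robot.get_obs(); print(o["t"],o["ft_force"].round(1))
E
```

```text
[221 164]
[265 164]
37.075 [-0.6  0.9 -0.9]
```

View pics/m7.png

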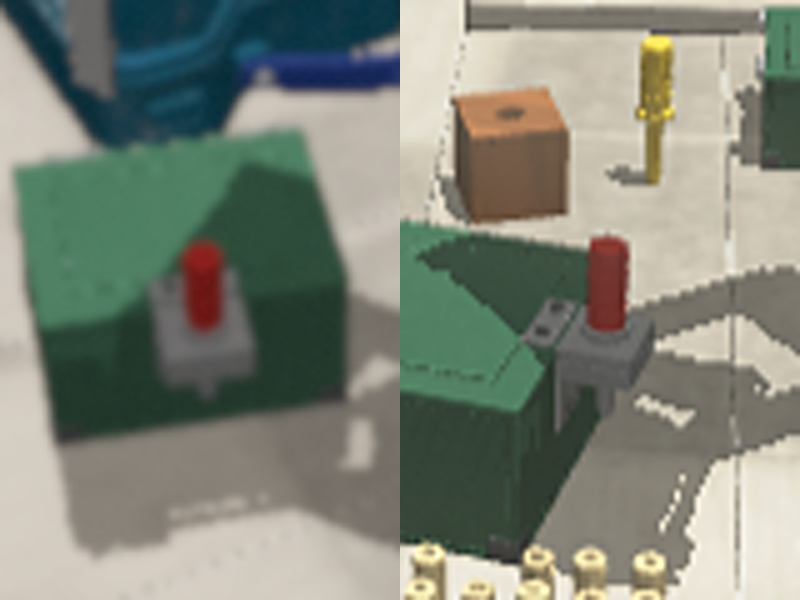

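The pin stands upright at (203,285) and (607,285), collar on the upper lug and shaft showing below it. The lid is shut and the gripper is clear.

```bash
python3 -c "
from bench import robot
print(robot.sign_off())"
```

```text
the job is handed in; nothing more can be done
None
```

The lid is shut, the red pin is through both lugs with its collar on the upper one and released, and the job was handed in at about 37 s of the 58 s allowed; the sign-off call gave no verdict.

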